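Release the ratchet and push the holder's sliding jaw back

TASK

Open the ratchet part holder so that the gear can be taken out later: press the thumb pad of the release lever, behind the sliding jaw, down until the lever snaps over, then push the jaw back along its bar, away from the gear, until it is fully home against the two end stops. Nothing is to be picked up: leave the gear lying where it is in the holder and do not disturb the small parts beside it.

Things in the scene. Friction and masses are not known exactly. Their poses are not given: they have to be found in the camera images.
- holder: Ratchet part holder, fixed to the worktop: dark steel bed 308 x 80 mm and 12 mm thick, with a grey fixed fence at one end, a grey sliding jaw, a toothed rack strip along the middle and two grey stop blocks (16 mm high) at the other end. Origin on the worktop on the bed's centre line; its x axis runs along the bar from the fence towards the end stops (the way the jaw opens), z up. Bed from x -190 to +118 mm; fence from x -190 to -172 mm, top 47 mm above the worktop.
- slide_jaw (a joint): Position of the sliding jaw along the bar in m: 0 = nearest the fence, grows as the jaw goes back (holder +x), 0.085 = fully home against the end stops; starts at 0.010 to 0.050, clear of the gear. While the pawl is in the rack the jaw can go back at most one 6 mm tooth before it is held fast (towards the fence it clicks along freely); released, it slides with about 3 N of friction (more when pushed fast) and stays where it is left.
- jaw_face (a point): Point on the sliding jaw's flat working face (the side that looks towards the fence and the gear), on the centre line, 56 mm above the worktop; moves with the jaw. Its x axis is the opening direction and points into the jaw. The jaw plate is 72 mm wide, 14 mm thick, and its top is 70 mm above the worktop; its upper part stands free above the gear. The carriage behind it is 92 mm wide and 30 mm high.
- release (a joint): Angle of the release lever on the jaw in rad: 0 to about 0.1 = pawl down in the rack (locked), 0.40 = thumb pad fully down, pawl lifted clear (released). It tips either way like a rocker: the pad needs about 3 N at first, the lever snaps over beyond 0.20 and then stays down by itself.
- release_pad (a point): Middle of the top of the release lever's ribbed thumb pad, 26 x 26 mm, dark steel; it stands behind the jaw plate, over the middle of the carriage, about 37 mm past the jaw plate's back (51 mm past the working face) and 68 to 71 mm above the worktop when locked. Pressing it down releases the ratchet; it sinks about 15 mm in all, to a firm stop, and shifts some 8 mm towards the jaw plate. It moves with the jaw.
- gear_a: Grey toothed gear, 60 mm across and 22 mm high, lying flat on the bed between fence and sliding jaw, its top 34 mm above the worktop. Origin at the centre of its underside, z up.
- knob_a: Bystander: black star knob 38 mm across, stud up, 43 mm high, on the worktop beside the holder. Origin at its underside.
- bearing_c: Bystander: ball bearing 44 mm across, 13 mm high, flat on the worktop beside the holder. Origin at its underside.
- fitting_a: Bystander: brass hose tail 40 mm long, 19 mm high, on the worktop beside the holder. Origin at its underside.

How it is judged (in metres and radians):
On the way, in this order (a step that is already met when the one before it is completed fails the run):
1. the release pad is pressed down and the lever has snapped over, the pawl clear of the rack (value of joint release above 0.3 rad), for 0.1 s.
2. the jaw is pushed back fully home (value of joint slide_jaw above 0.079 m), for 0.2 s.
At the end, for the whole second after the job is handed in: The jaw is at rest within 6 mm of its end stops, the gear still lies flat within 15 mm of where it was, and each of the three small parts is within 20 mm of where it stood (value of joint slide_jaw above 0.079 m and velocity of joint slide_jaw below 0.01 m/s and distance of gear_a from where it was at the start of the episode below 0.015 m and angle between gear_a's own z axis and vertical below 0.1 rad and linear speed of gear_a below 0.01 m/s and distance of each of knob_a, bearing_c, fitting_a from where it was at the start of the episode below 0.02 m); the robot touches nothing.
It fails at once if the gear is lifted or shifted by 15 mm or more (distance of gear_a from where it was at the start of the episode above 0.015 m or z of gear_a in the frame of holder above 0.02 m).
It fails at once if a small part beside the holder is shifted by 20 mm or more (distance of any of knob_a, bearing_c, fitting_a from where it was at the start of the episode above 0.02 m).
It also fails if it takes over 32 s, if anything falls off the work surface, if the arm or the gripper's body presses on something with over 40 N, if the wrist force passes 120 N, or if a joint passes its speed limit or range.

ROBOT

A 6-joint arm with a two-finger parallel gripper is mounted at the origin on a cart in front of the work surface, level with it; the furniture and walls round the work are solid. World frame = base frame: x ahead of the robot, y to its left, z up, the work surface at z = 0. Lengths are in m, angles in degrees, forces in N, time in s.
With the tool pointing down it reaches from about 0.325 to 0.85 m from the base axis. Payload 15.5 kg.
Tool frame: the origin (TCP) lies at the very end of the fingers, on their centre line; the grasp point (between the pads) lies arm.grip_depth behind it (arm.grip_depth is the distance from the TCP to the grasp point, in m); z points along the fingers, y is the line along which they close (so a half turn about z gives the same grasp; the last joint's range is limited). The gripper opens to 91 mm and grips with 3 to 60 N. Pads are 32 mm wide; open, the fingers measure 118 mm over their backs; the gripper's body (76 mm by 178 mm) begins 60 mm behind the grasp point.
Start: joints at [68.039, 28.281, 77.091, -0, 74.628, -5.472], TCP at [0.177, 0.599, 0.214] pointing down, gripper open.
Joint ranges: [-166.48, 166.48], [-47.26, 123.95], [12.59, 153.08], [-70.14, 250.14], [6.76, 159.57], [-176.63, 176.63]. Speed limits (degrees/s): [108.29, 108.29, 147.25, 172.46, 172.46, 172.46].

INTERFACE

Orientations are given as a 3x3 rotation matrix whose columns are the frame's x, y, z axes.
In Python, from rig import arm gives the robot as it stands. Calls block until the motion is done:
- arm.move_to(position, orientation): joint-space move of the TCP to a pose.
- arm.move_l(position, orientation=None, feed=0.15): straight line of the TCP; orientation=None keeps the orientation; feed is the mean speed in m/s.
- arm.move_joints(angles): joint-space move.
- arm.grip(opening): finger opening in m; the grip force is fixed at half the most; returns when the fingers have stopped.
- arm.sleep(seconds).
- arm.solve_ik(position, orientation): joint angles nearest the present ones, or None.
- arm.snapshot(name): name is "scene" or "top" or "wrist"; returns the picture (384x512x3 uint8, red, green, blue); there is no depth.
- arm.get_calibration(name): a dict with "intrinsics" (3x3 intrinsics, pixels), "k1" (the pictures are not rectified: a ray, as slopes to the right and down, at radius r is drawn at 1 + k1 r^2 times it, then the intrinsics apply), "cam_to_world" (4x4, takes a point from camera to world coordinates). Camera axes: x right, y down, z forward; pixel columns grow to the right and rows downward; lengths in m; the calibration is good to about 2 mm. A picture is of the moment at which its call begins: read the wrist's pose just before it. get_calibration takes no time and is no camera call; for the wrist camera it gives the pose at the moment of the call.
A pose or a line that the arm cannot do raises arm.Unreachable and nothing moves.
- arm.sign_off(): hands the job in; it is judged then, once.
Readings, each from a call of its own:
- arm.current_t(): time.
- arm.current_joint_positions(): joint angles.
- arm.current_dq(): joint speeds.
- arm.current_tau(): joint torques, N m.
- arm.current_ee_pos(): TCP position.
- arm.current_tool_rot(): TCP orientation.
- arm.current_force(): force on the tool from outside, world axes, zero at the start.
- arm.current_torque(): the same for the moment, N m.
- arm.current_width(): finger opening in m.
- arm.current_grasp_force(): force on a finger pad.
Only numpy, scipy, OpenCV 4.12 (cv2) and the standard library are available. Lean on these libraries where they do the work, as an engineer would, in place of code of your own. Each camera call takes 0.05 s, during which the arm holds its last target. There are 200 camera calls.

## Working session

There is one attempt and no reset: what is moved stays moved. The work goes in short steps, each a Python script; the robot and the scene stay as the last script left them, time stands still between calls to the robot, and variables do not carry over. Pictures are saved under pics/ and viewed, at most 10 in all, crops included, and the job is handed in when it is done.

```bash
mkdir -p pics
cat > h.py <<'E'
import numpy as np, cv2
from rig import arm
def snap(cam,name):
    c=arm.get_calibration(cam); im=arm.snapshot(cam)
    cv2.imwrite(f'pics/{name}.png',im[:,:,::-1]); 
    np.savez(f'pics/{name}.npz',K=c['intrinsics'],k1=c['k1'],T=c['cam_to_world'],im=im)
def load(name): return np.load(f'pics/{name}.npz')
def ray(d,uv):
    K=d['K'];x=np.array([(uv[0]-K[0,2])/K[0,0],(uv[1]-K[1,2])/K[1,1]]);s=x.copy()
    for _ in range(20): s=x/(1+float(d['k1'])*(s@s))
    T=d['T'];r=T[:3,:3]@np.array([s[0],s[1],1]);return T[:3,3],r
def onplane(d,uv,z):
    o,r=ray(d,uv);return o+r*(z-o[2])/r[2]
def proj(d,p):
    T=d['T'];q=T[:3,:3].T@(np.array(p)-T[:3,3]);s=q[:2]/q[2];s=s*(1+float(d['k1'])*(s@s))
    return s*[d['K'][0,0],d['K'][1,1]]+[d['K'][0,2],d['K'][1,2]]
E
python3 - <<'E'
from h import *
for c in('top','scene'): snap(c,c+'0'); print(load(c+'0')['T'][:3,3].round(3))
a=cv2.imread('pics/top0.png');cv2.imwrite('pics/top0b.png',cv2.resize(a,(800,600),interpolation=cv2.INTER_CUBIC))
print(arm.current_t(),arm.grip_depth,arm.current_tool_rot())
E
```

```text
[0.285 0.429 0.909]
[0.091 1.087 0.49 ]
0.1 0.0188 [[-9.58870509e-01  2.83843587e-01 -4.05132647e-04]
 [ 2.83843857e-01  9.58869994e-01 -9.99309361e-04]
 [ 1.04821985e-04 -1.07320269e-03 -9.99999419e-01]]
```

View pics/top0b.png

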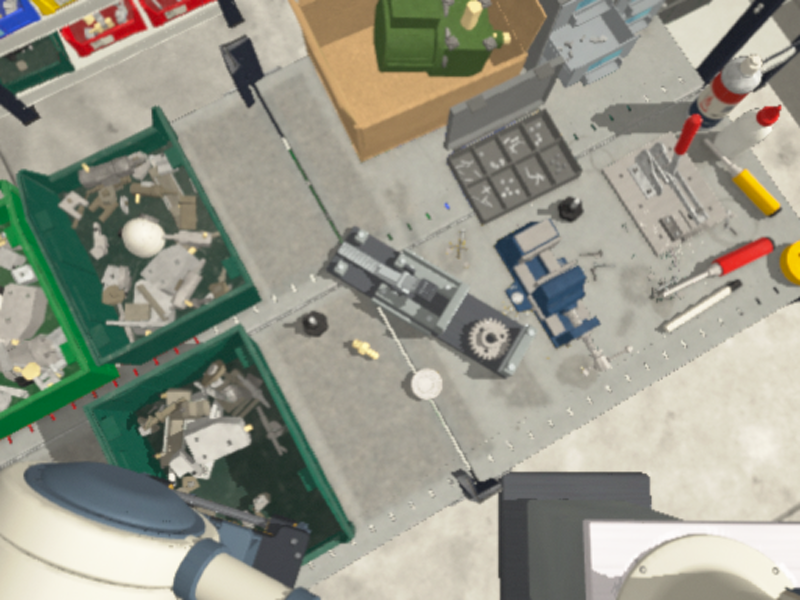

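View pics/scene0.png

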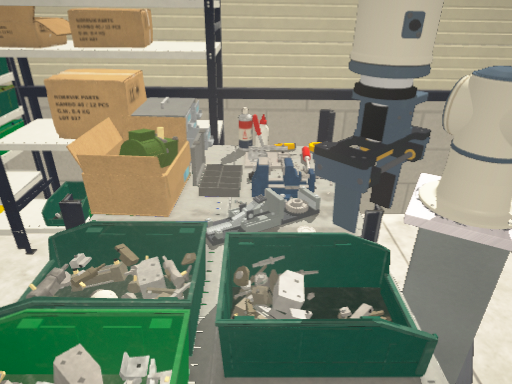

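The top view shows the holder running from its end stops at about (345,250) (800-px scale) to the fence at (515,355). The gear is at (488,340), the jaw plate near (450,308) and the pad near (432,292). The bystanders are the knob (314,322), the fitting (365,349) and the bearing (427,384). The scene view only confirms the layout.

Run:
```python
from h import *
a=cv2.imread('pics/top0.png')[135:265,195:355];cv2.imwrite('pics/c.png',cv2.resize(a,None,fx=4.6,fy=4.6,interpolation=cv2.INTER_CUBIC))
d=load('top0')
for n,uv,z in(('gear',(488,340),.034),('stopend',(345,250),.012),('fence',(515,355),.047),('knob',(314,322),.02),('fit',(365,349),.01),('bear',(427,384),.013),('vise',(545,280),.07),('jawL',(475,290),.07),('jawR',(430,325),.07)):
    print(n,onplane(d,np.array(uv)*.64,z).round(3))
```

```text
gear [0.397 0.299 0.034]
stopend [0.531 0.506 0.012]
fence [0.375 0.264 0.047]
knob [0.422 0.546 0.02 ]
fit [0.385 0.473 0.01 ]
bear [0.336 0.384 0.013]
vise [0.477 0.225 0.07 ]
jawL [0.461 0.322 0.07 ]
jawR [0.412 0.383 0.07 ]
```

View pics/c.png

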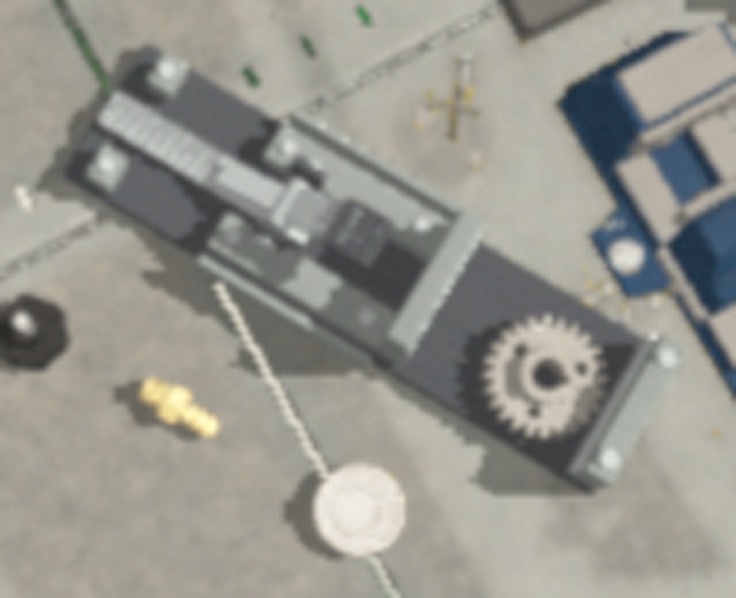

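The crop shows the pad centre at (360,233), the jaw plate's top edge from (472,224) to (400,350), the gear at (545,376) and the stops at (168,72) and (107,165).

Run:
```python
from h import *
d=load('top0')
P=lambda u,v,z: onplane(d,np.array([195,135])+np.array([u,v])/4.6-0.4,z)
pts=dict(gear=P(545,376,.034),pad=P(360,233,.07),jA=P(472,224,.07),jB=P(400,350,.07),bedA=P(150,45,.012),bedB=P(65,170,.012),fA=P(658,352,.047),fB=P(595,470,.047),bedFB=P(590,492,.012),carRA=P(290,115,.042),carRB=P(203,260,.042))
for k,v in pts.items(): print(k,v.round(4))
a=(pts['bedA']+pts['bedB'])/2; f=(pts['fA']+pts['fB'])/2; ax=(a-f)[:2]; L=np.linalg.norm(ax); ax/=L
print('len',L,'axis',ax,np.degrees(np.arctan2(ax[1],ax[0])))
n=np.array([-ax[1],ax[0]])
e=pts['jA']-pts['jB'];print('jaw w',np.linalg.norm(e),'dot',e[:2]@ax)
e=pts['bedA']-pts['bedB'];print('bed w',np.linalg.norm(e),'dot',e[:2]@ax)
e=pts['bedB']-pts['bedFB'];print('side',np.linalg.norm(e),np.degrees(np.arctan2(e[1],e[0])))
o=a[:2]-.118*ax
for k,v in pts.items(): print(k,((v[:2]-o)@ax).round(4),((v[:2]-o)@n).round(4))
for k,p in dict(pad=pts['pad'][:2]).items():
  for z in(.1,.25):
    for yaw in (0,90):
      pass
```

```text
gear [0.4001 0.2976 0.034 ]
pad [0.4611 0.3882 0.07  ]
jA [0.4661 0.3361 0.07  ]
jB [0.4065 0.3696 0.07  ]
bedA [0.5685 0.4917 0.012 ]
bedB [0.5032 0.5323 0.012 ]
fA [0.4105 0.2458 0.047 ]
fB [0.3544 0.2768 0.047 ]
bedFB [0.3466 0.2732 0.012 ]
carRA [0.5249 0.4211 0.042 ]
carRB [0.4528 0.4618 0.042 ]
len 0.2939156172464196 axis [0.52199301 0.85294976] 58.5339663359966
jaw w 0.06835923782055058 dot 0.0025378450813994605
bed w 0.07689095340140376 dot -0.0004825425886385362
side 0.3027131939372845 58.8458257807278
gear -0.1357 0.0039
pad -0.0266 -0.0008
jA -0.0684 -0.0323
jB -0.071 0.036
bedA 0.1178 -0.0384
bedB 0.1182 0.0384
fA -0.1745 -0.032
fB -0.1773 0.032
bedFB -0.1845 0.0368
carRA 0.0347 -0.0381
carRB 0.0318 0.0447
```

```bash
cat >> h.py <<'E'
th=np.radians(58.7); AX=np.array([np.cos(th),np.sin(th),0]); N=np.array([-AX[1],AX[0],0]); PAD=np.array([.4611,.3882,.07])
def rot(s):
    y=s*AX; z=np.array([0,0,-1.]); return np.c_[np.cross(y,z),y,z]
E
python3 - <<'E'
from h import *
c=arm.get_calibration('wrist')['cam_to_world']; R=arm.current_tool_rot()
print('cam in tool',R.T@(c[:3,3]-arm.current_ee_pos()), R.T@c[:3,2])
q0=arm.current_joint_positions()
for s in(1,-1):
    q=arm.solve_ik(PAD+[0,0,.13],rot(s)); print(s,None if q is None else np.round(q,1))
qs={s:arm.solve_ik(PAD+[0,0,.13],rot(s)) for s in(1,-1)}
s=min((k for k in qs if qs[k] is not None),key=lambda k:np.abs(np.array(qs[k])-q0).max()); print('use',s)
arm.grip(0.0); arm.move_to(PAD+[0,0,.13],rot(s)); snap('wrist','w1')
print(arm.current_t(),arm.current_ee_pos(),arm.current_width(),arm.current_force(),proj(load('w1'),PAD))
E
```

```text
cam in tool [ 8.22109619e-02 -1.54089322e-04 -1.70983209e-01] [-2.88006726e-01  3.32844440e-04  9.57628328e-01]
1 [ 34.4  27.2  81.4  -0.   71.4 -24.3]
-1 [ 34.4  27.2  81.4  -0.   71.4 155.7]
use 1
2.85 [0.46030617 0.38917131 0.20005352] 0.00018645150471721542 [-0.35765665 -0.16170439 -0.55604511] [254.47653378 188.89214189]
```

View pics/w1.png

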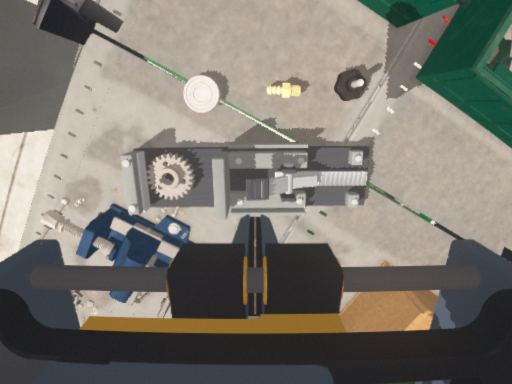

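The wrist view shows the pad at (257,188), against a prediction of (254,189). The jaw plate spans u≈213–229 and the gear is at (171,177). The estimates agree, so I'll press.

Run:
```python
from h import *
d=load('w1'); p=onplane(d,(257,188),.07); jf=onplane(d,(213.5,182),.07); jb=onplane(d,(228.5,182),.07); g=onplane(d,(171,177),.034)
for k,v in dict(pad=p,jf=jf,jb=jb,g=g).items(): print(k,v.round(4),((v-PAD)@AX).round(4),((v-PAD)@N).round(4))
e=onplane(d,(367,148),.012)-onplane(d,(127,152),.012); print(np.degrees(np.arctan2(e[1],e[0])),np.linalg.norm(e))
t=(p+PAD)/2-0.002*AX; 
arm.move_l(t+[0,0,.008]); f0=arm.current_force(); z=t[2]+.008; log=[]
while z>.048:
    z-=.002; arm.move_l(np.r_[t[:2],z],feed=.04); f=arm.current_force()-f0; log.append((round(z,3),round(arm.current_ee_pos()[2],4),*f.round(1)))
    if f[2]>22 : break
for l in log: print(l)
snap('wrist','w2'); arm.move_l(np.r_[t[:2],.12]); snap('wrist','w3'); print(arm.current_t())
a=load('w3')['im'];cv2.imwrite('pics/w3.png',a[:,:,::-1])
```

```text
pad [0.4617 0.3911 0.07  ] 0.0028 0.001
jf [0.4308 0.3535 0.07  ] -0.0454 0.0079
jb [0.4394 0.3677 0.07  ] -0.0288 0.0079
g [0.4028 0.3026 0.034 ] -0.1035 0.0053
59.66766176220531 0.31062561477055506
(np.float64(0.076), np.float64(0.0765), np.float64(-2.4), np.float64(0.2), np.float64(-1.1))
(np.float64(0.074), np.float64(0.0739), np.float64(-0.8), np.float64(-0.3), np.float64(-1.6))
(np.float64(0.072), np.float64(0.0718), np.float64(-0.0), np.float64(0.7), np.float64(-0.9))
(np.float64(0.07), np.float64(0.07), np.float64(-0.4), np.float64(0.9), np.float64(0.1))
(np.float64(0.068), np.float64(0.0679), np.float64(-1.2), np.float64(0.2), np.float64(0.2))
(np.float64(0.066), np.float64(0.0658), np.float64(0.0), np.float64(-0.0), np.float64(-1.5))
(np.float64(0.064), np.float64(0.0638), np.float64(-1.3), np.float64(0.2), np.float64(-0.2))
(np.float64(0.062), np.float64(0.0618), np.float64(-0.7), np.float64(0.0), np.float64(-0.8))
(np.float64(0.06), np.float64(0.0599), np.float64(-0.2), np.float64(-0.1), np.float64(-0.8))
(np.float64(0.058), np.float64(0.0578), np.float64(-0.0), np.float64(-0.2), np.float64(-0.3))
(np.float64(0.056), np.float64(0.0561), np.float64(-0.5), np.float64(0.8), np.float64(2.9))
(np.float64(0.054), np.float64(0.0552), np.float64(-3.3), np.float64(-1.3), np.float64(19.1))
(np.float64(0.052), np.float64(0.0545), np.float64(-6.2), np.float64(0.8), np.float64(35.2))
7.7667
```

View pics/w3.png

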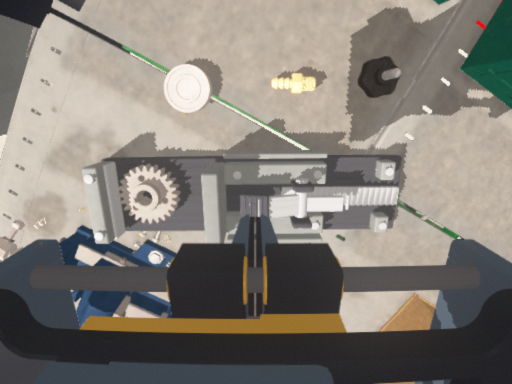

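The lever looks tipped: the pad at about (255,206) has shifted towards the plate (u 203–220), with a firm stop at 55 mm, which is a 15 mm sink. Next I push from the gear side, watching the force to confirm the release.

Run:
```python
from h import *
d=load('w3')
for n,uv,z in(('pad',(255,206),.055),('jf',(204,205),.07)):
    v=onplane(d,uv,z); print(n,((v-PAD)@AX).round(4),((v-PAD)@N).round(4))
b=PAD+.003*N; P=lambda x,z: np.r_[(b+x*AX)[:2],z]
arm.move_l(P(-.074,.12)); arm.move_l(P(-.074,.048),feed=.1); f0=arm.current_force()
x=-.074; log=[]; n=0
while x<.03:
    x+=.004; arm.move_l(P(x,.048),feed=.04); f=(arm.current_force()-f0); fa=-f@AX
    log.append((round(x,3),round(float((arm.current_ee_pos()-b)@AX),4),round(float(fa),1),round(float(f[2]),1)))
    if fa>14: break
for l in log: print(*l)
snap('wrist','w4'); print(arm.current_t())
```

```text
pad -0.0009 0.0021
jf -0.0434 0.0081
-0.07 -0.0694 -0.5 -0.0
-0.066 -0.0657 0.7 -0.1
-0.062 -0.0618 -0.4 0.5
-0.058 -0.0577 0.1 0.9
-0.054 -0.0539 -0.5 -0.1
-0.05 -0.0498 -0.1 0.0
-0.046 -0.0457 -0.4 -0.7
-0.042 -0.0418 0.6 -0.2
-0.038 -0.0378 0.4 0.5
-0.034 -0.0338 0.0 -0.4
-0.03 -0.0297 0.0 0.3
-0.026 -0.0258 0.8 0.5
-0.022 -0.0218 -0.2 0.7
-0.018 -0.0178 0.8 -0.2
-0.014 -0.0138 0.2 0.7
-0.01 -0.0098 0.9 0.5
-0.006 -0.0058 -0.4 0.3
-0.002 -0.0017 -0.5 0.0
0.002 -0.0013 21.6 13.2
14.075
```

View pics/w4.png

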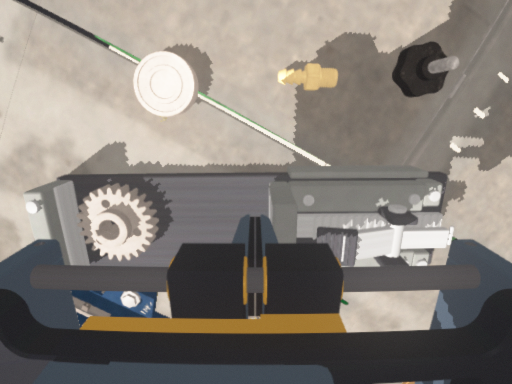

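The jaw has travelled back and meets a hard stop. The carriage's rear edge (u≈443) is at the stop bolts (432,190), and the gear is still at (118,223). I'll retreat and check from the top camera.

Run:
```python
from h import *
b=PAD+.003*N; P=lambda x,z: np.r_[(b+x*AX)[:2],z]
arm.move_l(P(-.022,.048),feed=.06); arm.move_l(P(-.022,.16)); arm.move_to([0.25,.55,.25],rot(1)); snap('top','top1'); print(arm.current_t(),arm.current_force())
a=np.vstack([cv2.imread(f'pics/top{i}.png')[135:265,195:355] for i in(0,1)]);cv2.imwrite('pics/c2.png',cv2.resize(a,None,fx=2.3,fy=2.3,interpolation=cv2.INTER_CUBIC))
```

```text
16.6583 [-0.3209488  -0.62758672  0.15307874]
```

View pics/c2.png

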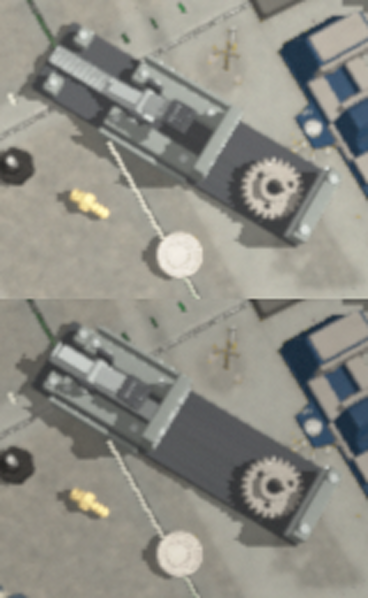

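The lower half (after) shows the carriage against both stops, with the jaw plate moved from (217,142) to (168,412−299). That is about 58 mm, far more than one tooth. The gear (272,486) and the three small parts have not moved.

```bash
python3 -c "
from rig import arm
print(arm.sign_off())"
```

```text
the job is handed in; nothing more can be done
None
```

The job is handed in: the release lever is pressed to its firm stop, and the jaw went back about 58 mm to a hard stop and sits against both end stops. The gear and the three small parts had not visibly moved in the last picture, and the arm is clear; the hand-in call returned no verdict.

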